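Seat the keyed plate in the sloping fixture

TASK

Pick up the orange notched plate by its square hub and seat it hub-up in the sloping blue fixture, lying flat and fully home between the four steel lips. The fixture's brass key pin stands in one of the nest's two lower corners, and the plate goes home only with its cut-out corner over that pin: look for it or feel for it, and if the plate stands proud lift it, turn it a quarter turn and try again. Keep hold of the plate until it is down in the nest (do not drop it in), then let go, and leave the loose things around it where they are.

Things in the scene. Friction and masses are not known exactly. Their poses are not given: they have to be found in the camera images.
- plate: Loose 0.35 kg plate: orange, 90 x 90 x 12 mm, with a 24 x 24 mm corner cut out at its (-x, -y) corner; on its middle an aluminium hub 32 x 32 mm square, sides parallel to the plate's, 50 mm tall (top 62 mm above the underside). Origin: centre of the underside; z up through the hub, x and y along the sides. Starts flat on the bench, yaw within 1.2 rad of zero.
- nest: Blue square floor of the fixed fixture, tilted 30 deg, facing up and to the robot's right front. Origin: floor centre, 64 mm above the bench; z = outward normal, x up the slope, y level. A steel lip 56 mm long on each side, corners open: inner faces 48 mm from centre (3 mm play), flaring out above 6 mm, 15 mm high. Seated, the plate's origin is at this origin; wrong, one corner stands 16 mm proud.
- corner_right (a point): Lower corner of the nest's floor, on the right looking up the slope, at (-36, -36, 0) mm in the nest's frame. Either a brass pin (diameter 14, 16 mm tall, square to the floor) or a flush black plug is here; which is not reported. If the pin is here, the plate seats with its axes parallel to the nest's.
- corner_left (a point): The other lower corner, on the left looking up the slope, at (-36, +36, 0) mm in the nest's frame. It has the pin when the right corner has the plug, and the reverse. If the pin is here, the plate seats turned by -90 deg about the nest's z (clockwise seen from above) from the nest's axes.
- wrench: Steel wrench 190 mm long lying on the bench, bystander.
- screwdriver: Screwdriver 200 mm long lying on the bench, bystander.
- hammer: Hammer 280 mm long lying on the bench, bystander.
- oil_can: Can with a red label, 60 mm in diameter, 130 mm tall, standing on the bench, bystander.
- bearing: Steel ring, 72 mm in diameter, 20 mm tall, bystander.
- flange: Round steel flange, 84 mm in diameter, 30 mm tall, bystander.
Things that resemble listed ones, but are neither listed nor needed, are in the scene too. What is shaped like the plate but green or purple is not meant.

How it is judged:
On the way, in this order (a step that is already met when the one before it is completed fails the run):
1. the plate is held by the gripper, lifted clear of the bench (height (world z) of plate above 0.03 m and contact force between the fingers and plate above 1 N), for 0.2 s.
2. the plate is brought down into the nest by the gripper (within 10 mm of home, flat to 0.08 rad), not dropped (z of plate in the frame of nest between -0.004 and 0.01 m and distance between plate and nest below 0.014 m and angle between the z axis of plate and the z axis of nest, either way round below 0.08 rad and contact force between the fingers and plate above 0.5 N), for 0.05 s.
At the end, for the whole second after the job is handed in: The plate lies at rest in the nest, released: its underside's centre within 7 mm of the nest's centre and within 3 mm of its floor, flat to the floor within 0.04 rad (z of plate in the frame of nest between -0.003 and 0.003 m and distance between plate and nest below 0.007 m and angle between the z axis of plate and the z axis of nest, either way round below 0.04 rad and linear speed of plate below 0.02 m/s); the robot touches nothing.
It fails at once if a loose bystander is moved by more than 40 mm (distance of any of wrench, screwdriver, hammer, oil_can, bearing, flange from where it was at the start of the episode above 0.04 m).
It also fails if it takes over 48 s, if anything falls off the work surface, if the arm or the gripper's body presses on something with over 40 N, if the wrist force passes 120 N, or if a joint passes its speed limit or range.

ROBOT

A 6-joint arm with a two-finger parallel gripper is mounted at the origin on the work surface. World frame = base frame: x ahead of the robot, y to its left, z up, the work surface at z = 0. Lengths are in m, angles in rad, forces in N, time in s.
With the tool pointing down it reaches from about 0.25 to 0.775 m from the base axis. Payload 8.9 kg.
Tool frame: the origin (TCP) lies at the very end of the fingers, on their centre line; the grasp point (between the pads) lies 19 mm behind it; z points along the fingers, y is the line along which they close (so a half turn about z gives the same grasp; the last joint's range is limited). The gripper opens to 85 mm and grips with 20 to 120 N. Pads are 22 mm wide; open, the fingers measure 114 mm over their backs; the gripper's body (76 mm by 85 mm) begins 54 mm behind the grasp point. The pads swing forward as they close: fully open they stand 13 mm farther back than shut.
Start: joints at [-1.386, 0.291, -0.153, 1.127, 0, 1.431], TCP at [0.167, -0.498, 0.231] pointing down, gripper open.
Joint ranges: [-2.52, 2.52], [-0.91, 1.74], [-1.3, 1.37], [-1.96, 2.02], [-1.52, 1.47], [-3.14, 3.14]. Speed limits (rad/s): [2.22, 2.22, 2.79, 3.14, 3.14, 3.14].

INTERFACE

Orientations are given as [roll, pitch, yaw] about the fixed x, y, z axes, in that order (R = Rz(yaw) Ry(pitch) Rx(roll)).
In Python, from plant import sensors, optics, finish_job gives the robot as it stands.
- The arm moves only by the shell command python3 -m handwheel 'ROWS' [FORCE]. ROWS is JSON, a list of rows, each an object with "slide": the shift along the tool's x, y, z in cm, a list of three; "twist": the turn about the tool's z in degrees; "fingers": the opening, from 0 (shut) to 1 (fully open). In form: [{"slide": [tx, ty, tz], "twist": twist, "fingers": fingers}, ...]. A call has 1 to 20 rows; each row is the pose to reach, as a shift and turn from the pose commanded when the call began, along the tool's axes at that moment; what a row does not reach only later rows make up. A row lasts 1/10 s, in which the tool goes at most 50 mm and 8.59 degrees, less where a joint would pass 70% of its speed; a pose out of reach is approached as far as the arm can. A call with a gripper value outside its range is refused whole. The fingers move at their own pace and stop on an object; FORCE is the grip in N (left out, the last holds). Time passes only in rows, so rows that repeat a pose let the fingers close. It gives the time, the measured TCP pose, the force, the opening and the grip force at its end, in the units of the state.
- sensors.read_state(): the state, without advancing time (a new reading comes with each control period).
- optics.camera(name): name is "side" or "top" or "wrist"; returns a dict with "img" (480x640x3 uint8, blue, green, red), "camera_matrix" (3x3 intrinsics, pixels), "rvec" (rotation vector, rad) and "tvec" (3), from world to camera coordinates, as OpenCV has them; the wrist camera has in their place "T_tool_cam" (4x4, takes a point from camera to tool coordinates, whose origin is the TCP and whose axes are the flange's). Camera axes: x right, y down, z forward; pixel columns grow to the right and rows downward; lengths in m; the calibration is good to about 2 mm. A picture is of the moment at which its call begins: read the wrist's pose just before it. There is no depth.
- finish_job(): hands the job in; it is judged then, once.
The state is a dict: "time_s": time; "joint_positions": joint angles; "dq": joint speeds; "joint_efforts": joint torques, N m; "position": TCP position; "eef_rot": TCP orientation; "wrist_force": force on the tool from outside, world axes, zero at the start; "wrist_torque": the same for the moment, N m; "grip_width": opening from 0.0 (shut) to 1.0 (fully open); "gripper_force": force on a finger pad.
Only numpy, scipy, OpenCV 4.12 (cv2) and the standard library are available. Lean on these libraries where they do the work, as an engineer would, in place of code of your own. Each camera call takes 0.05 s, during which the arm holds its last target. There are 200 camera calls.

## Working session

There is one attempt and no reset: what is moved stays moved. The work goes in short steps, Python scripts to look and compute and a shell command to move; the robot and the scene stay as the last step left them, time stands still between calls to the robot, and variables do not carry over. Pictures are saved under pics/ and viewed, at most 10 in all, crops included, and the job is handed in when it is done.

```bash
mkdir -p pics; ls
cat > h.py <<'E'
import numpy as np, cv2
from scipy.spatial.transform import Rotation as Rn
from plant import sensors, optics
def snap(name, f=None):
    st=sensors.read_state(); c=optics.camera(name)
    K=np.array(c["camera_matrix"],float)
    if "rvec" in c:
        R=cv2.Rodrigues(np.array(c["rvec"],float))[0]; t=np.array(c["tvec"],float).ravel()
    else:
        T=np.eye(4); T[:3,:3]=Rn.from_euler('xyz',st["eef_rot"]).as_matrix(); T[:3,3]=st["position"]
        M=np.linalg.inv(T@np.array(c["T_tool_cam"])); R=M[:3,:3]; t=M[:3,3]
    if f: cv2.imwrite(f,c["img"]); np.savez(f.replace('.png','.npz'),K=K,R=R,t=t)
    return c["img"],K,R,t
def load(f):
    d=np.load(f.replace('.png','.npz')); return cv2.imread(f),d['K'],d['R'],d['t']
def ray(cam,uv):
    _,K,R,t=cam; o=-R.T@t; d=R.T@np.linalg.inv(K)@np.array([uv[0],uv[1],1.]); return o,d/np.linalg.norm(d)
def onz(cam,uv,z):
    o,d=ray(cam,uv); return o+d*(z-o[2])/d[2]
def proj(cam,P):
    _,K,R,t=cam; p=K@(R@np.asarray(P,float)+t); return p[:2]/p[2]
def cross(rays):
    A=np.zeros((3,3));b=np.zeros(3)
    for o,d in rays:
        M=np.eye(3)-np.outer(d,d);A+=M;b+=M@o
    return np.linalg.solve(A,b)
E
python3 - <<'E'
from h import *
for n in("side","top","wrist"): 
    c=snap(n,f"pics/{n}0.png"); print(n,-c[2].T@c[3],c[1][0,0])
E
```

```text
pics
side [0.02021434 0.59713271 0.9953769 ] 570.6146780890335
top [ 0.39205807 -0.00261242  0.94355705] 442.43642921953136
wrist [ 0.23963779 -0.47332301  0.37346018] 425.73590540656375
```

View pics/top0.png

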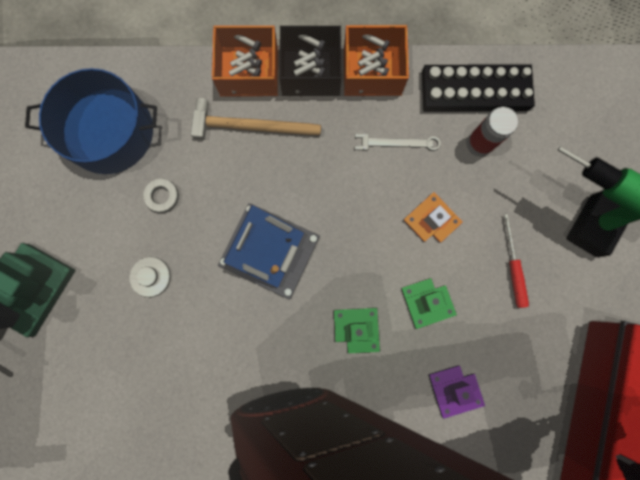

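View pics/side0.png

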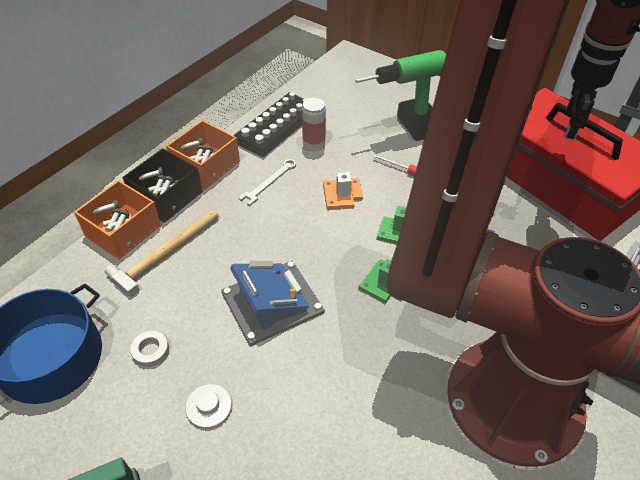

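Top view: the candidates are the orange plate with aluminium hub at (433,218), the green plates at (357,330) and (429,303), the purple plate at (456,391), and the orange bins at (245,60) and (376,60). I choose (433,218). The nest is at (263,245), with a brass-coloured dot near (275,268). In the side view the plate is at (343,190), the nest at (270,290) and the brass pin near (293,294). I'll check both in close crops.

Run:
```python
from h import *
t=cv2.imread('pics/top0.png'); s=cv2.imread('pics/side0.png')
f=lambda im,x,y,w,k:cv2.resize(im[y:y+w*3//4,x:x+w],(400,300),interpolation=cv2.INTER_CUBIC)
cv2.imwrite('pics/crop0.png',np.vstack([np.hstack([f(t,203,200,120,0),f(s,210,250,130,0)]),np.hstack([f(t,385,185,100,0),f(s,300,155,90,0)])]))
```

```text
(no output)
```

View pics/crop0.png

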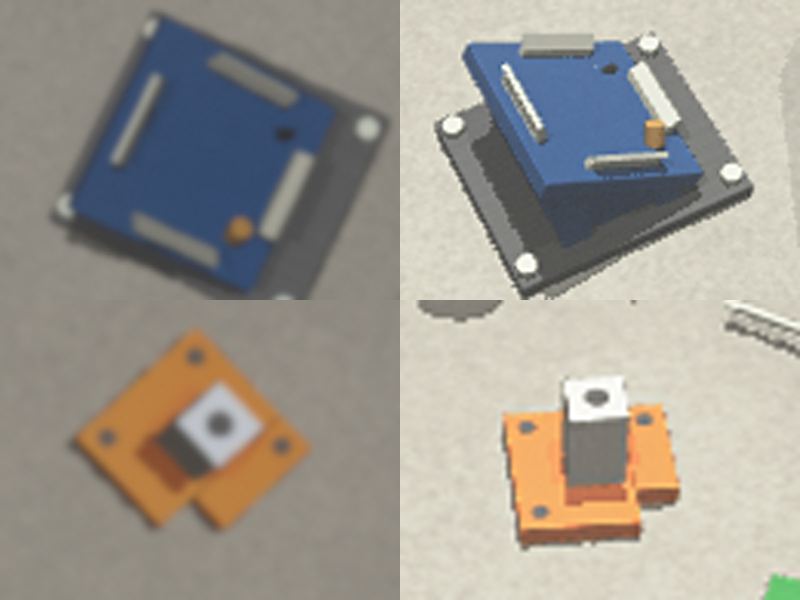

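The close crop confirms the orange plate: aluminium hub centred at (440,216) in the top view, notch pointing towards image bottom (world -x). In the nest, the pin is at top px (275,268) and the black plug at (288.5,240). The low edge is image-right, so the pin stands in the **left** corner and the plate goes in at nest yaw minus 90°. The moves can't tilt the tool. I'll grip the hub with the closing line level across the slope, so the plate can pivot between the pads when pressed on the floor.

```bash
cat > m.py <<'E'
from h import *
def nest(pts):  # dict of (nest xyz)->world rays is solved by least squares over x,y,yaw
    from scipy.optimize import least_squares
    def pose(p):
        cy,sy=np.cos(p[2]),np.sin(p[2]); c,s=np.cos(np.pi/6),.5
        R=np.array([[cy,-sy,0],[sy,cy,0],[0,0,1]])@np.array([[c,0,-s],[0,1,0],[s,0,c]])
        return R,np.array([p[0],p[1],.064])
    def f(p):
        R,o=pose(p); r=[]
        for q,(ro,rd) in pts: r+=list(np.cross(R@np.array(q)/1+o-ro,rd))
        return r
    s=least_squares(f,[.4,.1,1.1]); return s.x,np.sqrt(np.mean(s.fun**2)),pose(s.x)
E
python3 - <<'E'
from m import *
T=load('pics/top0.png'); S=load('pics/side0.png')
k=.3; ks=130/400
tp=lambda x,y:ray(T,(203+x*k,200+y*k)); sp=lambda x,y:ray(S,(210+x*ks,250+y*ks))
pin=(-.036,.036,.016); plug=(-.036,-.036,0)
print(nest([(plug,tp(285,133)),(pin,tp(239,228))]))
print(nest([(plug,tp(285,133)),(pin,tp(239,228)),(plug,sp(208,69)),(pin,sp(255,122))]))
ht=(385+220*.25,185+125*.25); hs=(300+597*0,155); hs=(300+197*.225,155+97*.225)
print('hub',onz(T,ht,.062),onz(S,hs,.062))
for im,box in((T,(385,485,185,260)),):
    hsv=cv2.cvtColor(im[0],cv2.COLOR_BGR2HSV); m=cv2.inRange(hsv,(5,130,90),(22,255,255)); mm=np.zeros_like(m); mm[185:260,385:485]=m[185:260,385:485]
    c=max(cv2.findContours(mm,0,2)[0],key=cv2.contourArea)
    P=np.array([onz(T,q[0],.012)[:2] for q in cv2.convexHull(c)]).astype(np.float32)
    print(cv2.minAreaRect(P*1000))
from plant import sensors; s=sensors.read_state(); print(s['position'],s['eef_rot'],s['grip_width'])
print(np.round(Rn.from_euler('xyz',s['eef_rot']).as_matrix(),3))
E
```

```text
(array([0.50517617, 0.09912498, 1.04085481]), np.float64(0.0021666008588256134), (array([[ 0.43776101, -0.86283664, -0.25274144],
       [ 0.74723845,  0.50548288, -0.43141832],
       [ 0.5       ,  0.        ,  0.8660254 ]]), array([0.50517617, 0.09912498, 0.064     ])))
(array([0.50466594, 0.1005116 , 1.05258485]), np.float64(0.0022498952172140545), (array([[ 0.42896596, -0.86870647, -0.24766361],
       [ 0.75232188,  0.49532723, -0.43435324],
       [ 0.5       ,  0.        ,  0.8660254 ]]), array([0.50466594, 0.1005116 , 0.064     ])))
hub [ 0.56153084 -0.25261885  0.062     ] [ 0.56094328 -0.24852915  0.062     ]
((562.2117309570312, -250.58981323242188), (87.89559936523438, 89.64109802246094), 41.79882049560547)
[ 0.16697768 -0.49740802  0.23088507] [-3.14064158e+00 -1.60172369e-04  3.23769952e-01] 0.9984906552654251
[[ 0.948  0.318 -0.   ]
 [ 0.318 -0.948  0.001]
 [ 0.    -0.001 -1.   ]]
```

```bash
python3 -m handwheel '[{"slide":[45.2,-10.9,2],"twist":-23.2,"fingers":1},{"slide":[45.2,-10.9,2],"twist":-23.2,"fingers":1},{"slide":[45.2,-10.9,2],"twist":-23.2,"fingers":1},{"slide":[45.2,-10.9,2],"twist":-23.2,"fingers":1},{"slide":[45.2,-10.9,2],"twist":-23.2,"fingers":1},{"slide":[45.2,-10.9,2],"twist":-23.2,"fingers":1},{"slide":[45.2,-10.9,2],"twist":-23.2,"fingers":1},{"slide":[45.2,-10.9,2],"twist":-23.2,"fingers":1},{"slide":[45.2,-10.9,2],"twist":-23.2,"fingers":1},{"slide":[45.2,-10.9,2],"twist":-23.2,"fingers":1},{"slide":[45.2,-10.9,2],"twist":-23.2,"fingers":1},{"slide":[45.2,-10.9,5],"twist":-23.2,"fingers":1},{"slide":[45.2,-10.9,5],"twist":-23.2,"fingers":1},{"slide":[45.2,-10.9,5],"twist":-23.2,"fingers":1}]' 20
python3 - <<'E'
from h import *
snap('wrist','pics/w1.png')
s=sensors.read_state(); print(s['position'],s['eef_rot'],s['joint_positions'])
E
```

```text
time_s: 1.55
position: [0.5596, -0.2511, 0.1814]
eef_rot: [-3.14, 0.001, 0.727]
wrist_force: [-0.5, -0.0, 0.3]
grip_width: 0.995
gripper_force: 0.0
[ 0.5602538  -0.25140769  0.18220392] [3.14140647e+00 8.04103173e-05 7.27487695e-01] [-5.40729905e-01  4.88571914e-01  1.53249698e-02  1.09739562e+00
 -1.32236936e-04  1.87337504e+00]
```

View pics/w1.png

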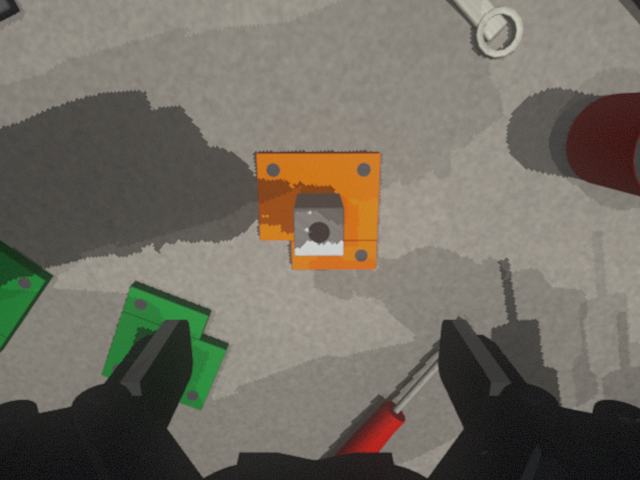

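Wrist view: the orange plate is square to the tool, with its top edge level from (256,152) to (381,152), hub top centred near (319,231) and notch bottom-left. The fingers close along the image's x, which is the plate's x.

Run:
```python
from h import *
W=load('pics/w1.png'); h=onz(W,(319,231.5),.062)
hsv=cv2.cvtColor(W[0],cv2.COLOR_BGR2HSV); m=cv2.inRange(hsv,(5,130,60),(22,255,255)); m[300:]=0
c=max(cv2.findContours(m,0,2)[0],key=cv2.contourArea)
P=np.array([onz(W,q[0],.012)[:2]*1000 for q in cv2.convexHull(c)]).astype(np.float32)
print(h,cv2.minAreaRect(P))
s=sensors.read_state(); R=Rn.from_euler('xyz',s['eef_rot']).as_matrix()
for t in (h,np.array([*np.array(cv2.minAreaRect(P)[0])/1000,.062])): print(R.T@(np.r_[t[:2],.026]-s['position'])*100, s['position'])
```

```text
[ 0.56290826 -0.25179415  0.062     ] ((562.8001708984375, -251.2761993408203), (90.00540924072266, 90.06095886230469), 41.69711685180664)
[ 0.17380441  0.20247496 15.62041638] [ 0.5602538  -0.25140769  0.18220392]
[ 0.20017517  0.15660363 15.62040572] [ 0.5602538  -0.25140769  0.18220392]
```

```bash
python3 -m handwheel '[{"slide":[0.2,0.2,5],"twist":0,"fingers":1},{"slide":[0.2,0.2,10],"twist":0,"fingers":1},{"slide":[0.2,0.2,13],"twist":0,"fingers":1},{"slide":[0.2,0.2,15.6],"twist":0,"fingers":1},{"slide":[0.2,0.2,15.6],"twist":0,"fingers":1},{"slide":[0.2,0.2,15.6],"twist":0,"fingers":1},{"slide":[0.2,0.2,15.6],"twist":0,"fingers":0.2},{"slide":[0.2,0.2,15.6],"twist":0,"fingers":0.2},{"slide":[0.2,0.2,15.6],"twist":0,"fingers":0.2},{"slide":[0.2,0.2,15.6],"twist":0,"fingers":0.2},{"slide":[0.2,0.2,15.6],"twist":0,"fingers":0.2},{"slide":[0.2,0.2,15.6],"twist":0,"fingers":0.2},{"slide":[0.2,0.2,15.6],"twist":0,"fingers":0.2},{"slide":[0.2,0.2,15.6],"twist":0,"fingers":0.2}]' 25
```

```text
time_s: 3.0
position: [0.5641, -0.2509, 0.0262]
eef_rot: [3.141, -0.0, 0.729]
wrist_force: [-1.4, 1.9, 6.7]
grip_width: 0.369
gripper_force: 26.9
```

```bash
python3 -m handwheel '[{"slide":[0,0,-3],"twist":0,"fingers":0.2},{"slide":[0,0,-7],"twist":0,"fingers":0.2},{"slide":[0,0,-12],"twist":0,"fingers":0.2},{"slide":[0,0,-16],"twist":0,"fingers":0.2},{"slide":[0,0,-19.4],"twist":0,"fingers":0.2},{"slide":[2,-5,-19.4],"twist":-5,"fingers":0.2},{"slide":[4,-9,-19.4],"twist":-10,"fingers":0.2},{"slide":[6,-14,-19.4],"twist":-15,"fingers":0.2},{"slide":[8,-18,-19.4],"twist":-18.6,"fingers":0.2},{"slide":[9,-23,-19.4],"twist":-18.6,"fingers":0.2},{"slide":[10.5,-27.2,-19.4],"twist":-18.6,"fingers":0.2},{"slide":[10.5,-27.2,-19.4],"twist":-18.6,"fingers":0.2},{"slide":[10.5,-27.2,-19.4],"twist":-18.6,"fingers":0.2},{"slide":[10.5,-27.2,-19.4],"twist":-18.6,"fingers":0.2}]'
python3 - <<'E'
from h import *
snap('wrist','pics/w2.png'); s=sensors.read_state(); print(s['position'],s['eef_rot'],s['wrist_force'])
E
```

```text
time_s: 4.4
position: [0.4611, 0.0217, 0.2193]
eef_rot: [3.141, 0.0, 1.053]
wrist_force: [0.4, -0.1, -5.1]
grip_width: 0.369
gripper_force: 28.1
[0.46124156 0.02139689 0.21918458] [3.14155034e+00 2.77059510e-04 1.05244988e+00] [ 0.63318001  0.05100565 -5.10208468]
```

View pics/w2.png

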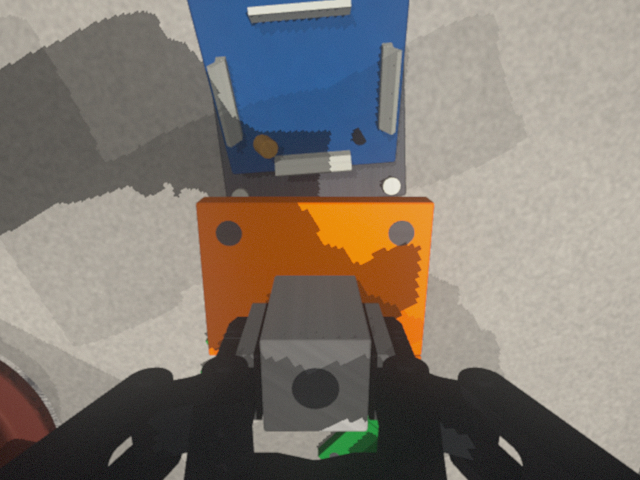

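Wrist view: the plate is held level. In the nest beyond it, the brass pin is at about (265,146), the black plug at (359,136), and the inner foot of the upper lip runs from (251,22) to (352,13). This confirms the pin in the left lower corner.

Run:
```python
from m import *
W=load('pics/w2.png')
hsv=cv2.cvtColor(W[0],cv2.COLOR_BGR2HSV)
m=cv2.inRange(hsv,(8,100,50),(28,255,255)); m[175:]=0; m[:,:230]=0; m[:,300:]=0
ys,xs=np.nonzero(m); print('pin',xs.mean(),ys.mean(),xs.min(),xs.max(),ys.min(),ys.max())
g=W[0].max(2); b=(g<60).astype(np.uint8); b[:120]=0;b[150:]=0;b[:,:345]=0;b[:,375:]=0
ys2,xs2=np.nonzero(b); print('plug',xs2.mean(),ys2.mean(),len(xs2))
pc=(xs.mean(),ys.mean()); 
pts=[((-.036,.036,.008),ray(W,pc)),((-.036,-.036,0),ray(W,(359,136))),((.048,.028,0),ray(W,(251,22))),((.048,-.028,0),ray(W,(352,13)))]
for sel in (pts,pts[:2]):
    x,e,(R,o)=nest(sel); print(x,np.degrees(x[2]),e)
x,e,(R,o)=nest(pts)
for q in [(-.036,.036,.016),(-.036,.036,0),(-.036,-.036,0),(.048,.028,0),(.048,-.028,0),(-.048,.028,0),(-.048,-.028,0),(.028,.048,0),(-.028,.048,0),(.028,-.048,0),(-.028,-.048,0)]: print(q,proj(W,R@np.array(q)+o).round())
```

```text
pin 265.2390745501285 146.11825192802056 254 277 135 157
plug 357.6034482758621 137.10344827586206 58
[0.5005162  0.09925603 1.12583854] 64.50579679967642 0.0013687583756802077
[0.5022795  0.09962461 1.09541974] 62.762927894308326 0.001361498286983301
(-0.036, 0.036, 0.016) [261. 156.]
(-0.036, 0.036, 0) [262. 143.]
(-0.036, -0.036, 0) [362. 136.]
(0.048, 0.028, 0) [254.  19.]
(0.048, -0.028, 0) [350.  11.]
(-0.048, 0.028, 0) [275. 156.]
(-0.048, -0.028, 0) [351. 150.]
(0.028, 0.048, 0) [227.  56.]
(-0.028, 0.048, 0) [244. 135.]
(0.028, -0.048, 0) [383.  44.]
(-0.028, -0.048, 0) [379. 125.]
```

Run:
```python
import cv2
i=cv2.imread('pics/w2.png')[0:200,180:440]
cv2.imwrite('pics/w2c.png',cv2.resize(i,None,fx=3,fy=3,interpolation=cv2.INTER_CUBIC))
```

```text
(no output)
```

View pics/w2c.png

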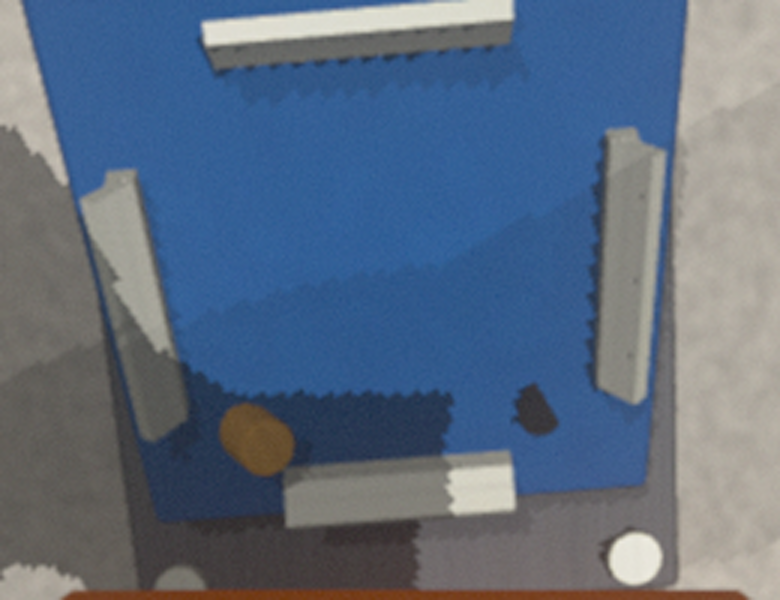

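The crop, scaled back to full-image pixels: pin foot at (260,141.7) and pin top at (269,149), plug at (359.3,136.7). The inner feet of the lips are upper (251,23)-(351,15), left (226,62)-(242,138), right (382,50)-(378,128), lower (277,156)-(350,151).

Run:
```python
from m import *
W=load('pics/w2.png')
r=lambda u,v:ray(W,(u,v))
pts=[((-.036,.036,0),r(260,141.7)),((-.036,.036,.016),r(269.3,149.3)),((-.036,-.036,0),r(359.3,136.7)),((.048,.028,0),r(251,23.3)),((.048,-.028,0),r(351,15)),((-.048,.028,0),r(276.7,156)),((-.048,-.028,0),r(350,150.7)),((.028,.048,0),r(226,62)),((-.028,.048,0),r(242,138)),((.028,-.048,0),r(382,48)),((-.028,-.048,0),r(378.3,128))]
x,e,(R,o)=nest(pts); print(x,np.degrees(x[2]),e)
for q,(ro,rd) in pts: print(q,proj(W,R@np.array(q)+o).round(1))
```

```text
[0.50003445 0.09862689 1.12674202] 64.55756227198603 0.0017001358711378775
(-0.036, 0.036, 0) [262.2 144.4]
(-0.036, 0.036, 0.016) [261.1 157.6]
(-0.036, -0.036, 0) [361.5 136.8]
(0.048, 0.028, 0) [253.5  20.8]
(0.048, -0.028, 0) [350.1  12.9]
(-0.048, 0.028, 0) [275.4 157.1]
(-0.048, -0.028, 0) [350.4 151.5]
(0.028, 0.048, 0) [226.7  57.9]
(-0.028, 0.048, 0) [243.7 136.1]
(0.028, -0.048, 0) [382.9  45.3]
(-0.028, -0.048, 0) [378.6 125.8]
```

The predicted pin top doesn't match its blob. I'll check the slope direction by triangulating the blue floor's corners from the top and side views.

Run:
```python
from m import *
T=load('pics/top0.png'); S=load('pics/side0.png'); W=load('pics/w2.png')
k=.3; ks=130/400
tp=lambda x,y:ray(T,(203+x*k,200+y*k)); sp=lambda x,y:ray(S,(210+(x-400)*ks,250+y*ks))
for n,a,b in (('A',(155,15),(470,45)),('B',(335,105),(612,40)),('C',(250,290),(700,172)),('D',(75,205),(545,185)),('plug',(285,133),(608,69)),('pintop',(239,228),(655,124)),('leftlip',(137,120),(523,103)),('botlip',(175,240),(627,161)),('rightlip',(287,197),(653,95)),('uplip',(255,80),(557,45))):
    r=[tp(*a),sp(*b)]; P=cross(r); print(n,(P*1000).round(1),'res',round(np.linalg.norm(np.cross(P-r[0][0],r[0][1]))*1000,1))
```

```text
A [577.9 127.3  95.5] res 2.8
B [538.9  26.3  26.3] res 1.8
C [422.6  78.7  26.3] res 1.0
D [470.1 175.5  84.9] res 0.3
plug [518.5  56.3  40.4] res 0.8
pintop [457.9  82.3  55.7] res 0.1
leftlip [519.  139.1  91.2] res 0.1
botlip [450.7 119.9  63. ] res 0.2
rightlip [479.3  55.3  40.8] res 1.5
uplip [548.   73.2  61.7] res 0.7
```

The corners agree: the slope faces as assumed and the nest is at (0.500, 0.099) with yaw 64.5°. Next I turn the last 4° and hover over the nest with the plate's uphill edge just inside the upper lip.

```bash
python3 -m handwheel '[{"slide":[4,-0.2,2],"twist":-2,"fingers":0.2},{"slide":[7.7,-0.4,4],"twist":-4.2,"fingers":0.2},{"slide":[7.7,-0.4,6.9],"twist":-4.2,"fingers":0.2},{"slide":[7.7,-0.4,6.9],"twist":-4.2,"fingers":0.2},{"slide":[7.7,-0.4,6.9],"twist":-4.2,"fingers":0.2}]'
python3 - <<'E'
from h import *
snap('wrist','pics/w3.png'); snap('side','pics/s3.png'); s=sensors.read_state(); print(s['position'],s['eef_rot'],s['wrist_force'])
a=cv2.imread('pics/w3.png')[60:420,100:540]; b=cv2.imread('pics/s3.png')[180:350,180:380]
cv2.imwrite('pics/c3.png',np.hstack([cv2.resize(a,(440,360)),cv2.resize(b,(360,360))]))
E
```

```text
time_s: 4.95
position: [0.4952, 0.0901, 0.1503]
eef_rot: [-3.14, 0.001, 1.125]
wrist_force: [0.8, 0.4, -2.9]
grip_width: 0.37
gripper_force: 28.2
[0.49633567 0.09008834 0.15158172] [ 3.14018749e+00 -5.31846170e-04  1.12501906e+00] [ 0.5634191  -0.56040891 -4.10630024]
```

View pics/c3.png

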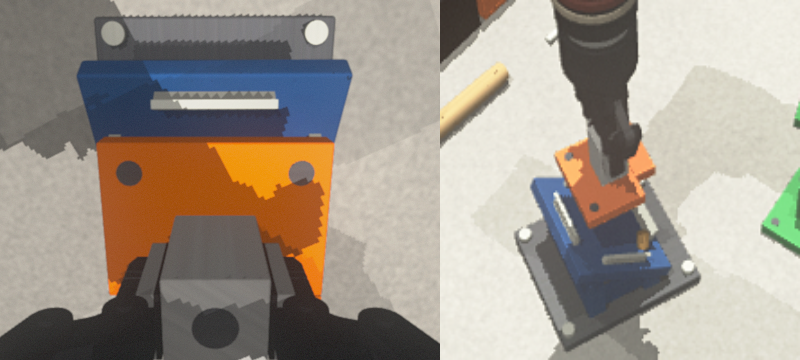

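Wrist view: the plate is square with the upper lip, centre columns 315.5 and 314.5. The side view shows the notch on the robot side above the pin at crop (643,240). Descending to touch.

```bash
python3 -m handwheel '[{"slide":[0,0,1.5],"twist":0,"fingers":0.2},{"slide":[0,0,3],"twist":0,"fingers":0.2},{"slide":[0,0,3.5],"twist":0,"fingers":0.2},{"slide":[0,0,3.8],"twist":0,"fingers":0.2},{"slide":[0,0,3.8],"twist":0,"fingers":0.2}]' 20
python3 -m handwheel '[{"slide":[-0.1,0,0.3],"twist":0,"fingers":0.2},{"slide":[-0.2,0,0.5],"twist":0,"fingers":0.2},{"slide":[-0.2,0,0.5],"twist":0,"fingers":0.2}]'
```

```text
time_s: 5.55
position: [0.4959, 0.0908, 0.1129]
eef_rot: [3.141, -0.0, 1.126]
wrist_force: [0.1, 0.2, -4.8]
grip_width: 0.37
gripper_force: 28.1
time_s: 5.85
position: [0.4951, 0.089, 0.1078]
eef_rot: [3.14, -0.0, 1.127]
wrist_force: [-0.1, -1.4, 0.9]
grip_width: 0.37
gripper_force: 28.9
```

```bash
python3 -m handwheel '[{"slide":[-0.2,0,0.2],"twist":0,"fingers":0.2},{"slide":[-0.35,0,0.4],"twist":0,"fingers":0.2},{"slide":[-0.5,0,0.65],"twist":0,"fingers":0.2},{"slide":[-0.5,0,0.65],"twist":0,"fingers":0.2}]'
python3 - <<'E'
from h import *
snap('wrist','pics/w4.png'); snap('side','pics/s4.png'); s=sensors.read_state(); print(s['position'],s['eef_rot'],s['wrist_force'])
a=cv2.imread('pics/w4.png')[60:420,100:540]; b=cv2.imread('pics/s4.png')[220:320,200:320]
cv2.imwrite('pics/c4.png',np.hstack([cv2.resize(a,(360,300)),cv2.resize(b,(360,300))]))
E
```

```text
time_s: 6.25
position: [0.4928, 0.0841, 0.1013]
eef_rot: [3.14, 0.0, 1.126]
wrist_force: [-1.8, -3.9, 3.6]
grip_width: 0.372
gripper_force: 30.2
[0.49276471 0.08409403 0.10125108] [3.14047575e+00 6.20781199e-04 1.12626975e+00] [-0.22123004 -4.77343389  4.67086007]
```

View pics/c4.png

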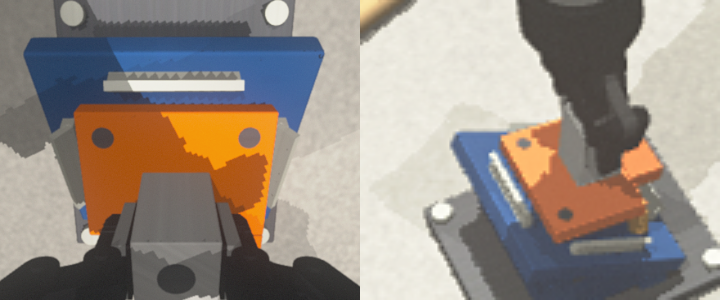

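The views show the plate inside the lips. Its uphill edge has widened from 237 to 248 px, so it has pivoted about 9°, and the force is a light 9 N. I'll continue along the arc.

```bash
python3 -m handwheel '[{"slide":[-0.15,0,0.25],"twist":0,"fingers":0.2},{"slide":[-0.3,0,0.5],"twist":0,"fingers":0.2},{"slide":[-0.4,0,0.7],"twist":0,"fingers":0.2},{"slide":[-0.48,0,0.9],"twist":0,"fingers":0.2},{"slide":[-0.48,0,0.9],"twist":0,"fingers":0.2}]'
python3 -m handwheel '[{"slide":[-0.08,0,0.2],"twist":0,"fingers":0.2},{"slide":[-0.15,0,0.4],"twist":0,"fingers":0.2},{"slide":[-0.15,0,0.4],"twist":0,"fingers":0.2}]'
python3 - <<'E'
from h import *
snap('wrist','pics/w5.png'); snap('side','pics/s5.png'); s=sensors.read_state(); print(s['position'],s['eef_rot'],s['wrist_force'])
a=cv2.imread('pics/w5.png')[60:420,100:540]; b=cv2.imread('pics/s5.png')[220:320,200:320]
cv2.imwrite('pics/c5.png',np.hstack([cv2.resize(a,(360,300)),cv2.resize(b,(360,300))]))
E
```

```text
time_s: 6.85
position: [0.4906, 0.0795, 0.0921]
eef_rot: [3.14, 0.001, 1.126]
wrist_force: [-1.5, -5.9, 5.6]
grip_width: 0.369
gripper_force: 30.8
time_s: 7.15
position: [0.4897, 0.0788, 0.0881]
eef_rot: [3.141, 0.0, 1.126]
wrist_force: [-0.6, -1.9, 1.4]
grip_width: 0.373
gripper_force: 30.6
[0.4896701  0.07903322 0.08783182] [-3.14132886e+00 -2.04975303e-04  1.12635574e+00] [-1.26276583 -2.29659282  0.81029577]
```

View pics/c5.png

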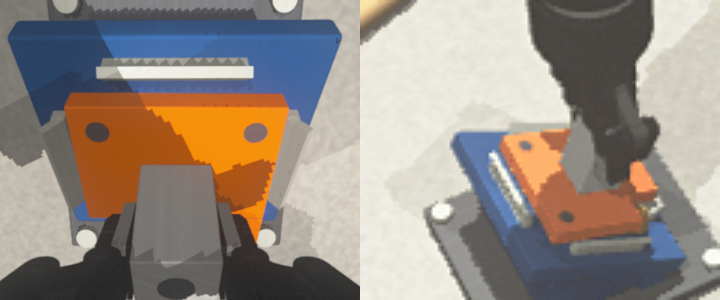

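Uphill edge is now 272 px wide, so about 23° tilt, and the plate is lying between the lips. About 4 mm is left. Press on down with a slight uphill move.

```bash
python3 -m handwheel '[{"slide":[0.1,0,0.2],"twist":0,"fingers":0.2},{"slide":[0.1,0,0.4],"twist":0,"fingers":0.2},{"slide":[0.1,0,0.4],"twist":0,"fingers":0.2}]'
python3 -m handwheel '[{"slide":[0,0,0.15],"twist":0,"fingers":0.2},{"slide":[0,0,0.3],"twist":0,"fingers":0.2},{"slide":[0,0,0.3],"twist":0,"fingers":0.2}]'
cat > meas.py <<'E'
import sys
from h import *
W=snap('wrist','pics/%s.png'%sys.argv[1]); S=snap('side','pics/%s_s.png'%sys.argv[1]); s=sensors.read_state(); print(s['position'],s['wrist_force'])
hsv=cv2.cvtColor(W[0],cv2.COLOR_BGR2HSV); m=cv2.inRange(hsv,(5,130,50),(22,255,255)); m[330:]=0
c=max(cv2.findContours(m,0,2)[0],key=cv2.contourArea); x,y,w,h=cv2.boundingRect(c)
print('plate edge px width',w,'cols',x,x+w,'top row',y)
E
python3 meas.py w6
```

```text
time_s: 7.55
position: [0.4898, 0.0788, 0.0855]
eef_rot: [3.14, 0.002, 1.126]
wrist_force: [-11.6, -7.9, 30.9]
grip_width: 0.373
gripper_force: 33.9
time_s: 7.85
position: [0.4902, 0.0795, 0.0835]
eef_rot: [3.14, 0.001, 1.127]
wrist_force: [-14.5, -4.5, 43.5]
grip_width: 0.374
gripper_force: 36.0
[0.49019323 0.07951925 0.08342727] [-13.85858648  -4.14120246  43.39249822]
plate edge px width 284 cols 173 457 top row 174
```

```bash
cat > chk.py <<'E'
import sys
from m import *
W=load('pics/%s.png'%sys.argv[1]); S=load('pics/%s_s.png'%sys.argv[1])
_,_,(R,o)=0,0,nest([((0,0,0),(np.array([.500,.0988,.064]),np.array([0,0,1.])))]) [2] if 0 else (0,0,(None,None))
y=np.radians(64.5);c=np.cos(np.pi/6)
R=np.array([[np.cos(y),-np.sin(y),0],[np.sin(y),np.cos(y),0],[0,0,1]])@np.array([[c,0,-.5],[0,1,0],[.5,0,c]]); o=np.array([.500,.0988,.064])
def quad(cam,box):
    x0,x1,y0,y1=box; hsv=cv2.cvtColor(cam[0],cv2.COLOR_BGR2HSV); m=cv2.inRange(hsv,(3,120,40),(22,255,255)); z=np.zeros_like(m); z[y0:y1,x0:x1]=m[y0:y1,x0:x1]
    k=max(cv2.findContours(z,0,2)[0],key=cv2.contourArea); return cv2.approxPolyDP(cv2.convexHull(k),4,True)[:,0]
print('wrist',quad(W,(100,540,100,330)).tolist()); print('side',quad(S,(220,330,230,320)).tolist())
for q in [(.045,.045,.012),(.045,-.045,.012),(.045,.045,0),(-.045,-.045,.012),(-.045,.021,.012),(-.021,.045,.012)]:
    P=R@np.array(q)+o; print(q,'w',proj(W,P).round(1),'s',proj(S,P).round(1))
E
python3 chk.py w6
```

```text
Traceback (most recent call last):
  File "chk.py", line 4, in <module>
    _,_,(R,o)=0,0,nest([((0,0,0),(np.array([.500,.0988,.064]),np.array([0,0,1.])))]) [2] if 0 else (0,0,(None,None))
        ^^^^^
ValueError: too many values to unpack (expected 2)
```

```bash
sed -i 4d chk.py; python3 chk.py w6
```

```text
wrist [[181, 176], [448, 176], [456, 198], [419, 329], [208, 322], [173, 194]]
side [[298, 283], [292, 297], [264, 300], [246, 269], [269, 263]]
(0.045, 0.045, 0.012) w [168.4 184.4] s [264.7 296.1]
(0.045, -0.045, 0.012) w [463.6 184.6] s [246.  263.6]
(0.045, 0.045, 0) w [176.9 160.6] s [262.2 300.4]
(-0.045, -0.045, 0.012) w [413.  336.5] s [281.9 263.3]
(-0.045, 0.021, 0.012) w [269.8 336.5] s [296.  285.7]
(-0.021, 0.045, 0.012) w [208.1 307. ] s [291.9 294.7]
```

The side view puts the uphill corners where they should be. The wrist view shows the uphill edge about 12 px too far downhill and the tilt about 27-28°. That fits a lower edge riding on the lower lip's flare, so I'll relieve, shift about 3.5 mm uphill and press again.

```bash
python3 -m handwheel '[{"slide":[0,0,-0.3],"twist":0,"fingers":0.2},{"slide":[0.2,0,-0.5],"twist":0,"fingers":0.2},{"slide":[0.4,0,-0.5],"twist":0,"fingers":0.2},{"slide":[0.4,0,-0.3],"twist":0,"fingers":0.2},{"slide":[0.4,0,-0.3],"twist":0,"fingers":0.2}]'
python3 -m handwheel '[{"slide":[0,0,0.15],"twist":0,"fingers":0.2},{"slide":[0,0,0.3],"twist":0,"fingers":0.2},{"slide":[0,0,0.3],"twist":0,"fingers":0.2}]'
python3 meas.py w7; python3 chk.py w7
```

```text
time_s: 8.45
position: [0.4913, 0.0825, 0.0835]
eef_rot: [-3.141, 0.003, 1.126]
wrist_force: [-5.4, -7.6, 4.6]
grip_width: 0.373
gripper_force: 31.1
time_s: 8.75
position: [0.4911, 0.0821, 0.0804]
eef_rot: [-3.141, 0.004, 1.126]
wrist_force: [-4.5, -9.7, 4.9]
grip_width: 0.374
gripper_force: 30.9
[0.49104732 0.08211984 0.08042709] [ -5.27561388 -10.40905875   5.2820304 ]
plate edge px width 294 cols 168 462 top row 174
wrist [[454, 176], [461, 200], [417, 329], [228, 324], [209, 316], [168, 197], [177, 174]]
side [[246, 266], [268, 265], [289, 277], [295, 290], [289, 298], [262, 300]]
(0.045, 0.045, 0.012) w [166.9 195.5] s [264.7 296.1]
(0.045, -0.045, 0.012) w [467.2 195.5] s [246.  263.6]
(0.045, 0.045, 0) w [175.7 170.5] s [262.2 300.4]
(-0.045, -0.045, 0.012) w [415.1 344.9] s [281.9 263.3]
(-0.045, 0.021, 0.012) w [270.3 344.9] s [296.  285.7]
(-0.021, 0.045, 0.012) w [207.8 316.1] s [291.9 294.7]
```

```bash
python3 -m handwheel '[{"slide":[-0.15,0,0.1],"twist":0,"fingers":0.2},{"slide":[-0.2,0,0.2],"twist":0,"fingers":0.2},{"slide":[-0.2,0,0.3],"twist":0,"fingers":0.2},{"slide":[-0.2,0,0.3],"twist":0,"fingers":0.2}]'
python3 meas.py w8; python3 chk.py w8
python3 - <<'E'
from h import *
a=cv2.imread('pics/w8.png')[60:420,100:540]; b=cv2.imread('pics/w8_s.png')[230:310,225:321]
cv2.imwrite('pics/c8.png',np.hstack([cv2.resize(a,(360,300)),cv2.resize(b,(440,366),interpolation=cv2.INTER_CUBIC)[:300]]))
E
```

```text
time_s: 9.25
position: [0.4911, 0.0819, 0.0796]
eef_rot: [3.141, -0.0, 1.127]
wrist_force: [-11.9, -2.6, 34.2]
grip_width: 0.371
gripper_force: 34.2
[0.49105276 0.08190235 0.07964723] [-11.05699585  -2.37687821  33.78987997]
plate edge px width 295 cols 168 463 top row 174
wrist [[462, 196], [417, 329], [227, 325], [207, 314], [168, 200], [176, 174], [451, 174]]
side [[246, 266], [268, 265], [289, 277], [295, 290], [289, 298], [262, 300]]
(0.045, 0.045, 0.012) w [165.9 194.9] s [264.7 296.1]
(0.045, -0.045, 0.012) w [467.7 195.1] s [246.  263.6]
(0.045, 0.045, 0) w [174.8 169.9] s [262.2 300.4]
(-0.045, -0.045, 0.012) w [415.1 345.8] s [281.9 263.3]
(-0.045, 0.021, 0.012) w [269.7 345.8] s [296.  285.7]
(-0.021, 0.045, 0.012) w [206.9 316.6] s [291.9 294.7]
```

View pics/c8.png

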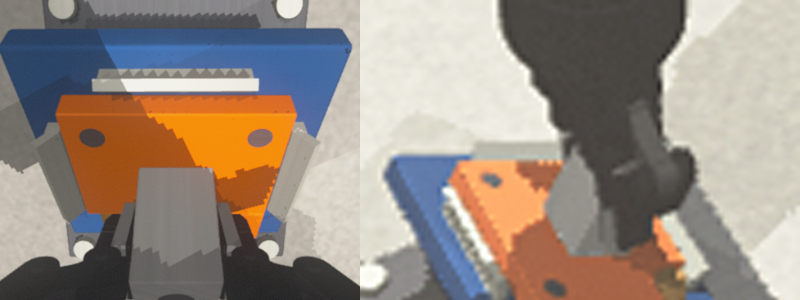

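The pictures show the plate lying parallel to the floor, tucked behind the upper lip and centred. The bottom is firm at 34 N. I'll relax the push and open the fingers.

```bash
python3 -m handwheel '[{"slide":[0,0,-0.3],"twist":0,"fingers":0.2},{"slide":[0,0,-0.3],"twist":0,"fingers":0.2}]'
python3 -m handwheel '[{"slide":[0,0,0],"twist":0,"fingers":0.5},{"slide":[0,0,0],"twist":0,"fingers":0.6},{"slide":[0,0,0],"twist":0,"fingers":0.6},{"slide":[0,0,0],"twist":0,"fingers":0.6}]'
python3 meas.py w9; python3 chk.py w9
```

```text
time_s: 9.55
position: [0.4912, 0.082, 0.0806]
eef_rot: [-3.142, -0.0, 1.127]
wrist_force: [0.2, -0.1, -4.8]
grip_width: 0.371
gripper_force: 29.7
time_s: 9.95
position: [0.4912, 0.0817, 0.0807]
eef_rot: [3.142, -0.0, 1.127]
wrist_force: [-0.1, 0.2, 0.2]
grip_width: 0.6
gripper_force: 0.0
[0.49113175 0.08171632 0.08077171] [ 0.36289539 -0.43798699  1.1356533 ]
plate edge px width 292 cols 169 461 top row 174
wrist [[460, 195], [420, 320], [380, 329], [246, 329], [208, 314], [169, 199], [178, 174], [451, 174]]
side [[246, 266], [267, 265], [291, 280], [295, 290], [289, 298], [262, 300]]
(0.045, 0.045, 0.012) w [166.5 193.9] s [264.7 296.1]
(0.045, -0.045, 0.012) w [466.  194.1] s [246.  263.6]
(0.045, 0.045, 0) w [175.4 169.2] s [262.2 300.4]
(-0.045, -0.045, 0.012) w [414.3 344.4] s [281.9 263.3]
(-0.045, 0.021, 0.012) w [269.6 344.3] s [296.  285.7]
(-0.021, 0.045, 0.012) w [207.2 315.2] s [291.9 294.7]
```

```bash
python3 -m handwheel '[{"slide":[0,0,0],"twist":0,"fingers":0.9},{"slide":[0,0,-2],"twist":0,"fingers":0.9},{"slide":[0,0,-6],"twist":0,"fingers":0.9},{"slide":[-3,0,-10],"twist":0,"fingers":0.9},{"slide":[-7,0,-12],"twist":0,"fingers":0.9},{"slide":[-10,0,-14],"twist":0,"fingers":0.9},{"slide":[-10,0,-14],"twist":0,"fingers":0.9},{"slide":[-10,0,-14],"twist":0,"fingers":0.9}]'
sed -i 's/hsv,(5,130,50)/hsv,(5,130,50)/' meas.py; python3 meas.py w10
python3 - <<'E'
from m import *
W=load('pics/w10.png'); S=load('pics/w10_s.png')
y=np.radians(64.5);c=np.cos(np.pi/6)
R=np.array([[np.cos(y),-np.sin(y),0],[np.sin(y),np.cos(y),0],[0,0,1]])@np.array([[c,0,-.5],[0,1,0],[.5,0,c]]); o=np.array([.500,.0988,.064])
def quad(cam,b,e=3):
    m=cv2.inRange(cv2.cvtColor(cam[0],cv2.COLOR_BGR2HSV),(3,120,40),(22,255,255)); z=np.zeros_like(m); z[b[2]:b[3],b[0]:b[1]]=m[b[2]:b[3],b[0]:b[1]]
    z=cv2.morphologyEx(z,cv2.MORPH_OPEN,np.ones((3,3)));k=max(cv2.findContours(z,0,1)[0],key=cv2.contourArea); return cv2.approxPolyDP(k,e,True)[:,0]
print('w',quad(W,(0,640,0,470),4).tolist()); print('s',quad(S,(225,330,230,320)).tolist())
for q in [(.045,.045,.012),(.045,-.045,.012),(.045,.045,0),(-.045,-.045,.012),(-.045,.021,.012),(-.021,.021,.012),(-.021,.045,.012),(.016,.016,.062),(.016,-.016,.062),(-.016,.016,.062),(-.016,-.016,.062)]:
    P=R@np.array(q)+o; print(q,'w',proj(W,P).round(1),'s',proj(S,P).round(1))
E
```

```text
time_s: 10.85
position: [0.4484, -0.0089, 0.2211]
eef_rot: [3.14, -0.001, 1.125]
wrist_force: [-0.0, 0.7, -0.3]
grip_width: 0.897
gripper_force: 0.0
[ 0.44803601 -0.00800593  0.2201829 ] [ 0.40044737  0.12341406 -0.75718483]
plate edge px width 156 cols 236 392 top row 0
w [[236, 0], [246, 79], [262, 82], [255, 93], [271, 105], [278, 97], [275, 87], [265, 82], [283, 81], [287, 24], [339, 23], [345, 57], [343, 113], [377, 113], [391, 0]]
s [[246, 266], [262, 300], [291, 296], [288, 289], [294, 285], [290, 279], [289, 284], [270, 286], [264, 276], [268, 265]]
(0.045, 0.045, 0.012) w [231.7 -36.4] s [264.7 296.1]
(0.045, -0.045, 0.012) w [396.8 -36.4] s [246.  263.6]
(0.045, 0.045, 0) w [234.5 -42.6] s [262.2 300.4]
(-0.045, -0.045, 0.012) w [378.6 112.6] s [281.9 263.3]
(-0.045, 0.021, 0.012) w [284.4 112.7] s [296.  285.7]
(-0.021, 0.021, 0.012) w [282.5  79.8] s [286.6 286. ]
(-0.021, 0.045, 0.012) w [246.1  79.8] s [291.9 294.7]
(0.016, 0.016, 0.062) w [283.4  57.1] s [281.  266.7]
(0.016, -0.016, 0.062) w [345.4  57.1] s [273.9 255.4]
(-0.016, 0.016, 0.062) w [286.4 113.1] s [294.1 266.5]
(-0.016, -0.016, 0.062) w [342.5 113. ] s [286.9 255.4]
```

With the arm clear, the plate's notch, lower corner and hub top lie within about 1.5 px of where they should be when home, and the brass pin shows in the notch at (266,93). The plate is seated and released, so I'm handing in.

```bash
python3 -c "
from plant import finish_job; print(finish_job())"
```

```text
the job is handed in; nothing more can be done
None
```

The orange plate is in the sloping nest hub-up, with its notch over the left-corner pin, pressed home while held and then released; the last camera check matched the home position to about 1.5 px, I steered clear of the bystanders but did not re-measure them, and the job is handed in with no verdict returned.

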